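Close the bead press onto its locating pin and hold it shut

TASK

Close the bead press: pick up the loose graphite top die, which has a wooden grip bar, bring it over the press with its long sides in line with those of the press, and slide it along as needed to find the locating pin hidden beneath it, until it drops on and lies flat on the sprung plate. Then press it down until the sprung plate is fully down on its stop, and finish while still holding it pressed down: do not let go. Leave the other things on the bench where they are.

Things in the scene. Friction and masses are not known exactly. Their poses are not given: they have to be found in the camera images.
- top_die: Loose top die: dark graphite block 64 (own x) x 100 (y) x 22 mm, 0.25 to 0.45 kg, lying flat. Origin: centre of underside, z up. Amid its top a wooden grip bar, 36 mm along x, 14 mm thick along y, from 22 to 60 mm above the underside: pinch it across y. Amid its underside a blind slot 22 mm (x) x 15 mm (y), 17 mm deep. A half turn about z makes no difference.
- press: Bead press, fixed: steel foot 110 (own x) x 170 (y) x 14 mm, origin centre of its underside, z up. Over it lies a sprung aluminium plate 70 (x) x 130 mm (y), top 40 mm above the bench when up. The die lies on this plate, its y along the press's y: its underside is 40 mm above the bench once it has dropped over the pin, 35 mm when pressed home.
- pin_mid (a point): Middle of the line on which the press's locating pin can stand, at the height of the pin's tip, 50 mm above the bench (10 mm over the plate when up), axes as the press. The upright steel pin, 12 mm across, its top 4 mm tapered to 6 mm, stands in a lengthwise slot of the plate, anywhere from 12 mm to -12 mm along y from here (x = 0): look or feel for it.
- deck (a joint): How far the press's sprung plate is down, m: 0 up, 0.005 on its stop. It begins to give at about 7 N and takes about 13 N to reach the stop, the die's own weight (2.5 to 4.4 N) included.
- frit_jar: screw-top glass jar, 46 mm across, 62 mm high; a bystander, to be left alone.
- frit_pot: small glass pot with a black cap, 40 mm across, 55 mm high; a bystander, to be left alone.
- paddle: graphite paddle with a wooden handle, lying flat, 200 mm long, 46 mm wide, 16 mm high; origin near the middle of its length; a bystander, to be left alone.
- marver: steel slab 100 x 70 x 14 mm; a bystander, to be left alone.
- spanner: spanner, 160 mm long, lying flat; a bystander, to be left alone.
- mandrel_cup: steel cup of thin rods, 72 mm across, 90 mm high, rods to about 200 mm; a bystander, to be left alone.
- mould_block: graphite block 75 x 75 x 30 mm without any handle; a bystander, to be left alone.
Things that resemble listed ones, but are neither listed nor needed, are in the scene too. What is shaped like the top_die but blue or yellow is not meant.

How it is judged (in metres and radians):
On the way, in this order (a step that is already met when the one before it is completed fails the run):
1. the top die is lifted clear of the bench (height (world z) of top_die above 0.05 m), for 0.1 s.
2. the top die has dropped over the pin onto the sprung plate (x of top_die in the frame of press between -0.008 and 0.008 m and y of top_die in the frame of press between -0.018 and 0.018 m and height (world z) of top_die below 0.0425 m and angle between top_die's own z axis and vertical below 0.08 rad), for 0.1 s.
At the end, for the whole second after the job is handed in: Die on the pin: within 8 mm of the press's long centre line and 18 mm of its middle, underside 30 to 37.2 mm up, level within 0.06 rad, long sides in line within 0.14 rad; sprung plate down over 3.8 of its 5 mm; die at rest, fingers still on it with over 1 N (x of top_die in the frame of press between -0.008 and 0.008 m and y of top_die in the frame of press between -0.018 and 0.018 m and height (world z) of top_die between 0.03 and 0.0372 m and angle between top_die's own z axis and vertical below 0.06 rad and angle between the y axis of top_die and the y axis of press, either way round below 0.14 rad and value of joint deck above 0.0038 m and contact force between the fingers and top_die above 1 N and linear speed of top_die below 0.02 m/s); the arm keeps its last pose, push and grip.
It fails at once if another thing on the bench is pushed more than 30 mm (distance of any of frit_jar, frit_pot, paddle, marver, spanner, mandrel_cup, mould_block from where it was at the start of the episode above 0.03 m).
It fails at once if another thing on the bench is tipped over (angle between any of frit_jar, frit_pot, paddle, marver, spanner, mandrel_cup, mould_block's own z axis and vertical above 0.5 rad).
It also fails if it takes over 48 s, if anything falls off the work surface, if the arm or the gripper's body presses on something with over 40 N, if the wrist force passes 120 N, or if a joint passes its speed limit or range.

ROBOT

A 6-joint arm with a two-finger parallel gripper is mounted at the origin on the work surface. World frame = base frame: x ahead of the robot, y to its left, z up, the work surface at z = 0. Lengths are in mm, angles in degrees, forces in N, time in s.
With the tool pointing down it reaches from about 350 to 850 mm from the base axis. Payload 8.1 kg.
Tool frame: the origin (TCP) lies on the front face of the gripper's body, between the roots of the fingers; the fingertips stand r.finger_overhang ahead of it and the grasp point (between the pads) lies 54 mm ahead of it (r.finger_overhang is the distance from the TCP to the fingertips, in mm); y points along the fingers, z is the direction in which the jaws open and shut, and the axes are right-handed (so a half turn about y gives the same grasp; the last joint's range is limited). The gripper opens to 85 mm and grips with 20 to 120 N. Pads are 22 mm wide; open, the fingers measure 114 mm over their backs; the gripper's body (76 mm by 85 mm) begins 54 mm behind the grasp point. The pads swing forward as they close: fully open they stand 13 mm farther back than shut.
Start: joints at [68.732, 7.471, 85.268, -0, 87.261, -4.893], TCP at [169.133, 575.673, 303.892] pointing down, gripper open.
Joint ranges: [-169.43, 169.43], [-51.17, 129.36], [1.28, 143.12], [-76.62, 256.62], [0, 156.53], [-152.29, 152.29]. Speed limits (degrees/s): [136.94, 136.94, 159.86, 180, 180, 180].

INTERFACE

Orientations are given as [roll, pitch, yaw] about the fixed x, y, z axes, in that order (R = Rz(yaw) Ry(pitch) Rx(roll)).
In Python, from bench import r gives the robot as it stands. The module is installed in compiled form; this text tells all that it offers.
- The arm moves only by the tool arm_command, never from a script. Its argument "increments" is a list of rows, each a list of 6 numbers: the shift along the tool's x, y, z in m, then the turn, a rotation vector about the tool's x, y, z in rad. In form: [[tx, ty, tz, wx, wy, wz], ...]. A call has exactly 10 rows; each row is the pose to reach, as a shift and turn from the pose commanded when the call began, along the tool's axes at that moment; what a row does not reach only later rows make up. A row lasts 1/8 s, in which the tool goes at most 62.5 mm and 10.7 degrees, less where a joint would pass 70% of its speed; a pose out of reach is approached as far as the arm can. A call with a gripper value outside its range is refused whole. "jaw" is the gripper's target within -1 to 1 (shut at 1, half-way at 0, fully open at -1), set as the call begins (left out, the last holds). The fingers move at their own pace and stop on an object; "force" is the grip in N (left out, the last holds). Time passes only in rows, so rows that repeat a pose let the fingers close, or fill a call up. It gives the time, the measured TCP pose, the force and the opening at its end, in the units of the state.
- r.sense(): the state, without advancing time (a new reading comes with each control period).
- r.snapshot(name): name is "scene" or "side" or "wrist"; returns the picture (420x560x3 uint8, red, green, blue); there is no depth.
- r.camera_model(name): a dict with "intrinsics" (3x3 intrinsics, pixels), "cam_to_world" (4x4, takes a point from camera to world coordinates). Camera axes: x right, y down, z forward; pixel columns grow to the right and rows downward; lengths in mm; the calibration is good to about 2 mm. The wrist camera is an equidistant fisheye: a pixel r from the principal point sees the ray r / f radians off the axis. A picture is of the moment at which its call begins: read the wrist's pose just before it. camera_model takes no time and is no camera call; for the wrist camera it gives the pose at the moment of the call.
- r.hand_in(): hands the job in, once; it reports no verdict.
Trained networks look in the newest picture that a camera, given by its name, has taken for a name from the list of things; names that differ only in an ending like _2 or _b are one class to them, and where a whole thing is asked for, a point or a joint stands for the part that bears it (a point fixed in the world has none). Each returns a list of dicts, best first, with "conf" (0 to 1); they miss things now and then, are a little off and sometimes report something else, mostly with a low value. They report only what shows in the picture. A call takes as long as a camera call. They do not tell look-alikes from the thing itself.
- r.trace(camera, target): "mask" (420x560 bool, what is visible of it) and "position" ([column, row] in pixels, amid what is visible of it).
- r.spot_point(camera, target): "position" ([column, row] in pixels: a listed point, or the origin of a listed thing).
The state is a dict: "time": time; "joint_pos": joint angles; "qd": joint speeds; "joint_efforts": joint torques, N m; "tool_pos": TCP position; "tcp_rot": TCP orientation; "ft_force": force on the tool from outside, world axes, zero at the start; "wrist_torque": the same for the moment, N m; "finger_gap": finger opening in mm.
Only numpy, scipy, OpenCV 4.12 (cv2) and the standard library are available. Lean on these libraries where they do the work, as an engineer would, in place of code of your own. Each camera call takes 0.05 s, during which the arm holds its last target.

## Working session

There is one attempt and no reset: what is moved stays moved. The work goes in short steps, Python scripts to look and compute and a tool call to move; the robot and the scene stay as the last step left them, time stands still between calls to the robot, and variables do not carry over. Pictures are saved under pics/ and viewed, and the job is handed in when it is done.

Besides the shell and the picture viewer there is one more tool, called as name(argument=value, ...) on one line, values as JSON. arm_command: Moves the arm, as the interface text tells. Its arguments: {"type":"object","properties":{"increments":{"type":"array","items":{"type":"array","items":{"type":"number"}}},"jaw":{"type":"number"},"force":{"type":"number"}},"required":["increments"]}

```bash
mkdir -p pics; ls; cat > h.py <<'E'
import numpy as np, cv2
from bench import r
def save(im,n): cv2.imwrite('pics/'+n+'.png',cv2.cvtColor(im,cv2.COLOR_RGB2BGR))
def ray(cam,px,m=None):
    m=m or r.camera_model(cam);K=np.array(m['intrinsics']);T=np.array(m['cam_to_world'])
    u=(px[0]-K[0,2])/K[0,0];v=(px[1]-K[1,2])/K[1,1]
    if cam=='wrist':
        t=np.hypot(u,v);d=np.array([u/t*np.sin(t),v/t*np.sin(t),np.cos(t)]) if t>1e-9 else np.array([0,0,1.])
    else: d=np.array([u,v,1.])
    return T[:3,3],T[:3,:3]@d
def at(cam,px,z,m=None):
    o,d=ray(cam,px,m);return o+d*(z-o[2])/d[2]
def proj(cam,P,m=None):
    m=m or r.camera_model(cam);K=np.array(m['intrinsics']);T=np.array(m['cam_to_world'])
    p=T[:3,:3].T@(np.array(P,float)-T[:3,3])
    if cam=='wrist':
        h=np.hypot(p[0],p[1]);t=np.arctan2(h,p[2]);u,v=p[0]/h*t,p[1]/h*t
    else: u,v=p[0]/p[2],p[1]/p[2]
    return np.array([u*K[0,0]+K[0,2],v*K[1,1]+K[1,2]])
E
python3 - <<'E'
from h import *
print(r.sense()); print(r.finger_overhang)
for c in ['scene','side','wrist']:
    im=r.snapshot(c);save(im,c+'0')
    m=r.camera_model(c);print(c,np.round(np.array(m['cam_to_world']),3).tolist(),np.round(m['intrinsics'],1).tolist())
    for t in ['top_die','press','pin_mid']:
        for d in r.spot_point(c,t): print(c,t,d['position'],round(d['conf'],2))
E
```

```text
pics
{'time': 0.0, 'joint_pos': array([ 6.87315202e+01,  7.51604151e+00,  8.53319087e+01, -1.57293866e-03,
        8.72605178e+01, -4.89220978e+00]), 'qd': array([ 0.05681971, -0.03538124,  0.06957708,  0.00423128, -0.05648078,
       -0.02584527]), 'joint_efforts': array([ 1.97143869e-03, -5.69393027e+01, -5.00563002e+01,  1.06788079e-04,
        1.45804236e-02,  2.41421492e-05]), 'tool_pos': array([168.98830761, 575.26451327, 302.80936608]), 'tcp_rot': array([-9.01082068e+01,  7.68503052e-03, -1.63762006e+01]), 'ft_force': array([ 0.16423365, -0.45689801, -0.84233221]), 'wrist_torque': array([-0.0701031 ,  0.03762729, -0.0270496 ]), 'finger_gap': 85.32251326886296}
72.6
scene [[0.367, 0.791, -0.489, 1175.062], [0.93, -0.309, 0.198, -390.52], [0.005, -0.528, -0.849, 1162.995], [0.0, 0.0, 0.0, 1.0]] [[536.4, 0.0, 275.2], [0.0, 536.4, 215.0], [0.0, 0.0, 1.0]]
scene top_die [221.3, 169.8] 0.92
scene top_die [257.7, 304.3] 0.87
scene top_die [259.7, 198.6] 0.7
scene top_die [244.7, 250.7] 0.56
scene press [391.8, 167.9] 0.61
scene pin_mid [395.2, 155.9] 0.92
side [[-0.931, -0.207, 0.3, 260.815], [-0.364, 0.479, -0.799, 653.972], [0.021, -0.853, -0.521, 576.859], [0.0, 0.0, 0.0, 1.0]] [[483.3, 0.0, 277.4], [0.0, 483.3, 203.9], [0.0, 0.0, 1.0]]
side top_die [231.2, 191.1] 0.91
side top_die [394.9, 238.7] 0.73
side top_die [329.0, 244.0] 0.61
side top_die [282.6, 205.2] 0.59
side top_die [351.3, 202.2] 0.58
side press [235.8, 363.7] 0.92
side pin_mid [236.7, 343.2] 0.83
side pin_mid [342.0, 292.6] 0.58
wrist [[0.281, 0.916, 0.285, 96.498], [0.96, -0.268, -0.084, 596.372], [-0.0, 0.297, -0.955, 374.175], [0.0, 0.0, 0.0, 1.0]] [[325.2, 0.0, 276.0], [0.0, 325.2, 212.0], [0.0, 0.0, 1.0]]
wrist top_die [21.4, 385.5] 0.95
wrist press [141.8, 395.0] 0.85
wrist pin_mid [131.5, 417.0] 0.83
```

View pics/scene0.png

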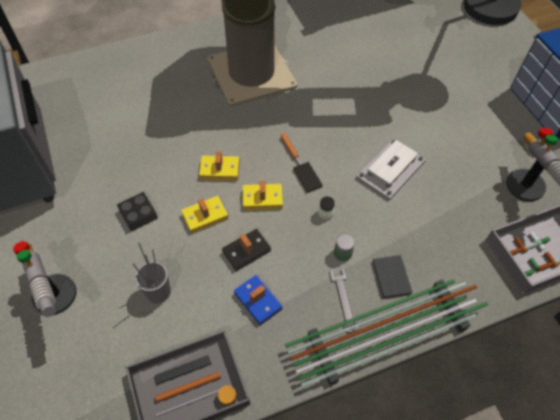

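View pics/side0.png

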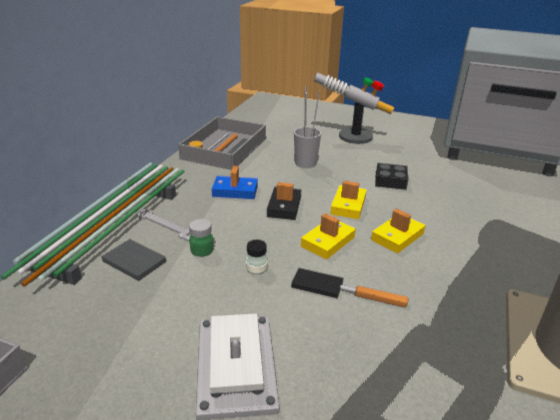

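View pics/wrist0.png

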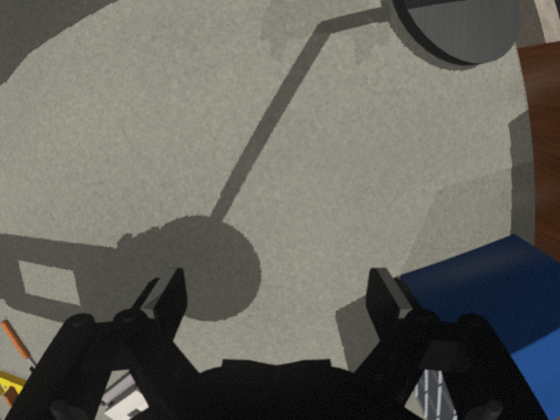

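The black-bodied die shows at scene (246,249) and side (284,200). The press is at scene (392,167) and side (236,360), with the pin visible in the plate slot. Next I'll zoom in for corners.

```bash
python3 - <<'E'
from h import *
a=cv2.imread('pics/scene0.png');b=cv2.imread('pics/side0.png')
def crop(im,x0,y0,w,h,s): return cv2.resize(im[y0:y0+h,x0:x0+w],None,fx=s,fy=s,interpolation=cv2.INTER_CUBIC)
p=np.hstack([crop(a,215,222,64,54,6),crop(a,352,132,80,65,6)[:324,:400]]);cv2.imwrite('pics/c1.png',p)
p=np.hstack([crop(b,255,170,60,56,6)[:,:],crop(b,190,308,95,110,4)[:336]]);cv2.imwrite('pics/c2.png',p)
for c in ['scene','side']:
  for t in ['top_die','press']:
    for d in r.trace(c,t):
      if t=='top_die' and not (215<d['position'][0]<320 and ((c=='scene' and 230<d['position'][1]<270)or(c=='side' and d['position'][0]<300 and d['position'][0]>255))): continue
      print(c,t,d['position'],d['conf'],d['mask'].sum())
      mk=d['mask'].astype(np.uint8)
      print(cv2.minAreaRect(cv2.findNonZero(mk)))
      hull=cv2.convexHull(cv2.findNonZero(mk)); print(cv2.approxPolyDP(hull,2,True).reshape(-1,2).tolist())
for c,t,z in [('scene',[395.2,155.9],50),('side',[236.7,343.2],50),('scene',[391.8,167.9],0),('side',[235.8,363.7],0),('scene',[244.7,250.7],0),('side',[282.6,205.2],0)]: print(c,t,at(c,t,z))
E
```

```text
scene top_die [246.1, 249.9] 0.63 1139
((246.42308044433594, 249.88462829589844), (29.12175941467285, 42.43456268310547), 56.3099365234375)
[[270, 247], [268, 253], [238, 270], [233, 267], [222, 250], [241, 236], [255, 230]]
scene press [393.2, 167.8] 0.77 2242
((390.7027282714844, 168.71620178222656), (41.39566421508789, 61.41945266723633), 43.66777801513672)
[[425, 159], [420, 168], [390, 199], [356, 177], [392, 139]]
side top_die [282.3, 201.2] 0.95 1065
((283.69232177734375, 200.03846740722656), (31.182466506958008, 38.242645263671875), 11.309932708740234)
[[300, 189], [295, 218], [267, 215], [267, 204], [272, 188], [277, 182], [291, 182]]
side press [235.0, 367.3] 0.76 7575
((233.72499084472656, 365.4412536621094), (102.44757843017578, 83.53666687011719), 85.36454010009766)
[[277, 413], [197, 419], [199, 332], [202, 320], [214, 316], [254, 313], [268, 317], [279, 407]]
scene [395.2, 155.9] [478.28264751 229.66606812  50.        ]
side [236.7, 343.2] [479.48144569 222.01264764  50.        ]
scene [391.8, 167.9] [480.03693211 229.36932257   0.        ]
side [235.8, 363.7] [484.42424318 217.34625462   0.        ]
scene [244.7, 250.7] [ 573.44847246 -226.84495431    0.        ]
side [282.6, 205.2] [ 580.14596231 -229.93425595    0.        ]
```

View pics/c1.png

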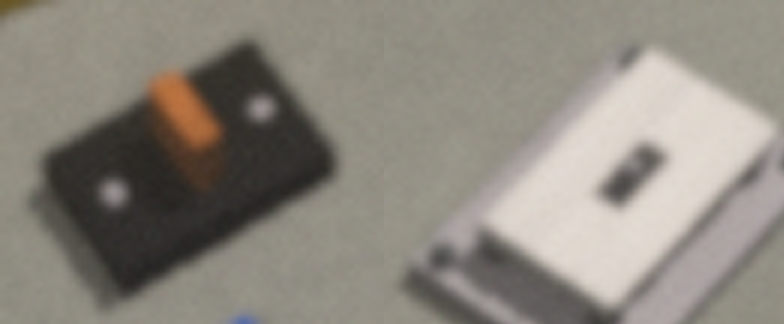

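View pics/c2.png

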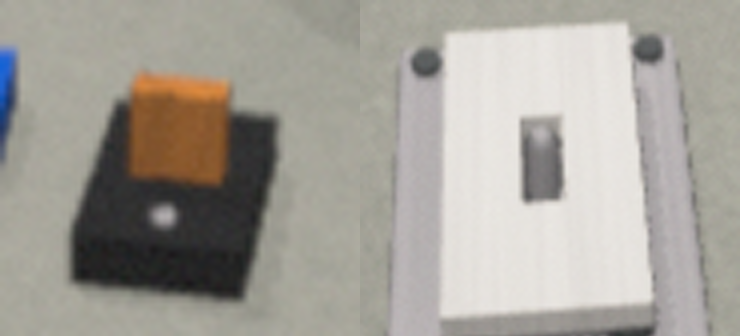

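```bash
python3 - <<'E'
from h import *
S=dict(side=[(274.7,187.2),(301.2,189.7),(296.2,211.7),(267.5,208.7)],scene=[(257.5,228.7),(270.8,247.5),(222.5,248.7)])
for c in S:
  print(c,'die',[at(c,p,22)[:2].round(1).tolist() for p in S[c]])
P=dict(side=[(210.75,316.25),(257,314.25),(263,383.75),(210.5,388)],scene=[(396.3,139.5),(417.2,153.7),(390,182.5),(368.5,170)])
for c in P:
  q=np.array([at(c,p,40)[:2] for p in P[c]]);print(c,'plate',q.round(1).tolist(),q.mean(0))
  e=[(q[(i+1)%4]-q[i]) for i in range(4)];print([(np.linalg.norm(v).round(1),np.degrees(np.arctan2(v[1],v[0])).round(1)) for v in e])
print('pin side',at('side',(235.2,340),50))
a=cv2.imread('pics/scene0.png');b=cv2.imread('pics/side0.png')
def crop(im,x0,y0,w,h,s): return cv2.resize(im[y0:y0+h,x0:x0+w],None,fx=s,fy=s,interpolation=cv2.INTER_NEAREST)
cv2.imwrite('pics/c3.png',np.hstack([crop(a,380,145,27,30,14),crop(b,222,328,27,30,14)]))
for c,t,w in [('scene','s',0)]: print(proj('scene',[478.3,225.8,50]),proj('side',[479,224,50]))
E
```

```text
side die [[613.5, -264.0], [552.7, -277.5], [531.6, -182.8], [592.9, -169.7]]
scene die [[538.6, -179.8], [599.6, -168.3], [560.2, -277.9]]
side plate [[543.7, 180.2], [479.8, 149.0], [421.4, 263.8], [482.4, 296.0]] [481.81562317 222.22173557]
[(np.float64(71.1), np.float64(-154.0)), (np.float64(128.8), np.float64(116.9)), (np.float64(68.9), np.float64(27.8)), (np.float64(131.0), np.float64(-62.1))]
scene plate [[423.3, 264.8], [486.7, 293.4], [543.7, 181.6], [487.9, 148.2]] [485.422988   221.99214799]
[(np.float64(69.5), np.float64(24.3)), (np.float64(125.4), np.float64(-63.0)), (np.float64(65.0), np.float64(-149.1)), (np.float64(133.3), np.float64(119.0))]
pin side [484.02026777 217.44289531  50.        ]
[393.89869032 156.32777717] [236.4027893  344.29619198]
```

View pics/c3.png

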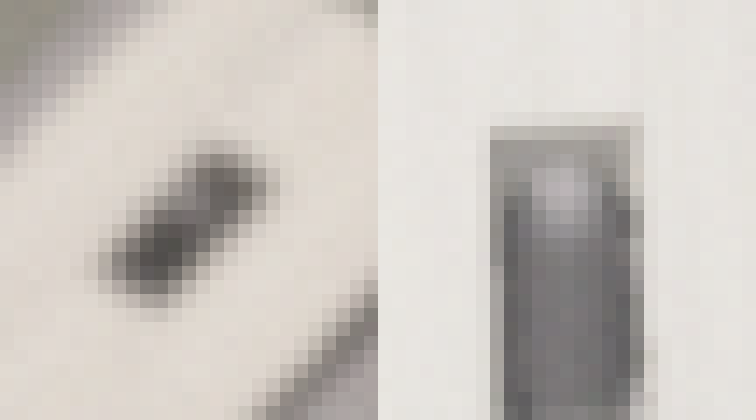

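arm_command(increments=[[0.04, 0, -0.025, 0, 0.18, 0], [0.08, 0, -0.05, 0, 0.36, 0], [0.12, 0, -0.075, 0, 0.54, 0], [0.16, 0, -0.1, 0, 0.72, 0], [0.2, 0, -0.125, 0, 0.9, 0], [0.24, 0, -0.15, 0, 1.08, 0], [0.28, 0, -0.175, 0, 1.26, 0], [0.32, 0, -0.2, 0, 1.44, 0], [0.36, 0, -0.225, 0, 1.62, 0], [0.4, 0, -0.25, 0, 1.8, 0]])

```text
time: 2.05
tool_pos: [483.4, 221.8, 304.1]
tcp_rot: [-90.0, 0.0, -119.9]
ft_force: [0.3, 0.7, 0.2]
finger_gap: 85.8
```

```bash
python3 - <<'E'
from h import *
s=r.sense();print(s['tool_pos'],s['tcp_rot'],s['joint_pos'],s['time'])
im=r.snapshot('wrist');save(im,'w1')
for t in ['press','pin_mid','top_die']:
    for d in r.spot_point('wrist',t): print(t,d['position'],round(d['conf'],2),at('wrist',d['position'],50 if t=='pin_mid' else 0))
E
```

```text
[483.3521494  221.7650019  304.13782797] [-8.99814482e+01  2.97662136e-02 -1.19852341e+02] [ 1.91180599e+01 -3.15251743e+00  9.61343060e+01  5.55279038e-03
  8.69835784e+01  4.89701149e+01] 2.05
press [276.7, 181.8] 0.91 [484.306555   215.11512545   0.        ]
press [276.7, 192.8] 0.21 [477.6568933  203.55291549   0.        ]
pin_mid [277.0, 192.2] 0.64 [482.86939543 216.69652204  50.        ]
top_die [364.5, 377.4] 0.73 [ 449.31336064 -135.59526099    0.        ]
top_die [445.8, 376.0] 0.72 [ 578.38577763 -238.89822117    0.        ]
top_die [507.0, 341.6] 0.69 [ 714.10535082 -247.19948193    0.        ]
```

View pics/w1.png

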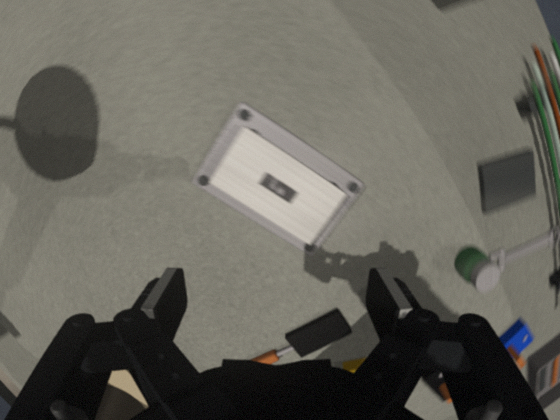

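The press plate sits at (278,186) in the wrist view and the pin shows in the slot. I'll zoom in.

```bash
python3 - <<'E'
from h import *
a=cv2.imread('pics/w1.png')
c=cv2.resize(a[95:260,190:370],None,fx=4,fy=4,interpolation=cv2.INTER_CUBIC)[:600];d=cv2.resize(a[168:206,256:302],None,fx=16,fy=16,interpolation=cv2.INTER_NEAREST)
cv2.imwrite('pics/w1c.png',c);cv2.imwrite('pics/w1d.png',d)
E
```

```text
(no output)
```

View pics/w1c.png

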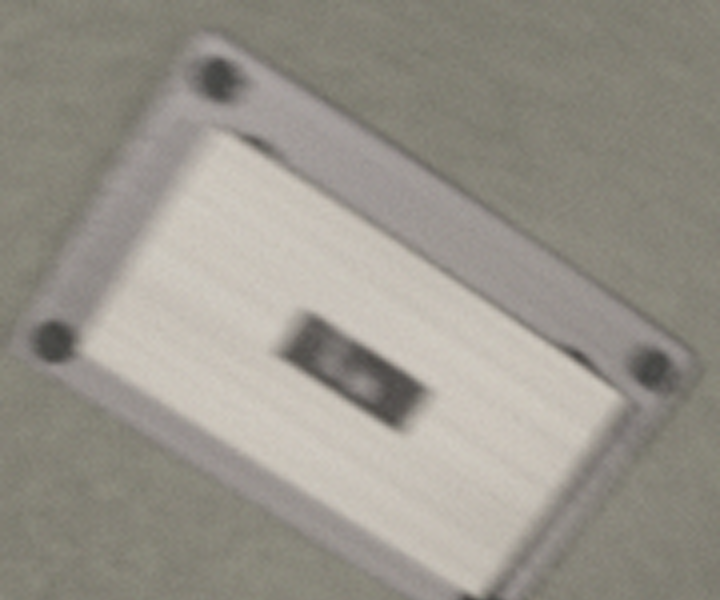

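View pics/w1d.png

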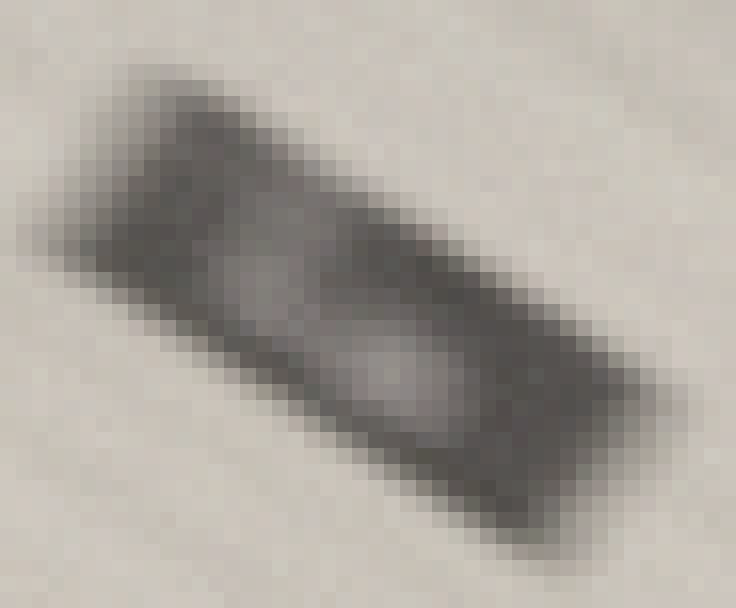

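```bash
python3 - <<'E'
from h import *
q=np.array([at('wrist',(x/4+190,y/4+95),40)[:2] for x,y in [(215,130),(625,400),(485,590),(82,345)]]);print(q.round(1),q.mean(0))
e=[(q[(i+1)%4]-q[i]) for i in range(4)];print([(np.linalg.norm(v).round(1),np.degrees(np.arctan2(v[1],v[0])).round(1)) for v in e])
f=np.array([at('wrist',(x/4+190,y/4+95),14)[:2] for x,y in [(215,78),(653,368),(53,341)]]);print('bolts',f,(f[1]+f[2])/2)
v=f[1]-f[0];print(np.degrees(np.arctan2(v[1],v[0])),np.linalg.norm(v))
print('slot',at('wrist',(278.8,187.7),40))
p=at('wrist',(280.4,191.4),50);print('pin',p)
c=q.mean(0);a=np.radians(-62.6);print('pin in press y(-62.6 axis)',(p[:2]-c)@[np.cos(a),np.sin(a)],(p[:2]-c)@[np.sin(a),-np.cos(a)])
E
```

```text
[[484.9 292. ]
 [544.4 176.7]
 [485.8 146.7]
 [425.3 261.2]] [485.08481625 219.14312806]
[(np.float64(129.8), np.float64(-62.7)), (np.float64(65.8), np.float64(-152.9)), (np.float64(129.5), np.float64(117.9)), (np.float64(67.0), np.float64(27.3))]
bolts [[489.33944108 304.79552731]
 [557.75213005 172.53337636]
 [411.11065766 264.4468841 ]] [484.43139386 218.49013023]
-62.649703309688505 148.90793325655034
slot [484.8508246  219.06588298  40.        ]
pin [485.44231487 216.92147512  50.        ]
pin in press y(-62.6 axis) 2.1369384461337155 0.7050114295604182
```

arm_command(increments=[[0.034, 0.005, 0.03, 0, 0.083, 0], [0.068, 0.01, 0.06, 0, 0.166, 0], [0.102, 0.015, 0.09, 0, 0.25, 0], [0.136, 0.02, 0.121, 0, 0.333, 0], [0.17, 0.025, 0.151, 0, 0.416, 0], [0.204, 0.03, 0.181, 0, 0.5, 0], [0.238, 0.035, 0.211, 0, 0.583, 0], [0.272, 0.04, 0.241, 0, 0.666, 0], [0.34, 0.05, 0.302, 0, 0.833, 0], [0.34, 0.05, 0.302, 0, 0.833, 0]])

```text
time: 3.5
tool_pos: [578.1, -222.8, 253.4]
tcp_rot: [-90.0, -0.0, -167.3]
ft_force: [-0.8, -0.1, 0.3]
finger_gap: 85.7
```

```bash
python3 - <<'E'
from h import *
s=r.sense();print(s['tool_pos'],s['tcp_rot'],s['joint_pos'],s['time'])
im=r.snapshot('wrist');save(im,'w2')
for t in ['top_die']:
    for d in r.spot_point('wrist',t): print(t,d['position'],round(d['conf'],2),at('wrist',d['position'],0))
E
```

```text
[ 578.07293501 -222.84323717  253.42963531] [-9.00044161e+01 -1.66414932e-02 -1.67298494e+02] [-2.58185034e+01  1.20280086e+01  8.54890445e+01 -6.96861400e-03
  8.24987174e+01  5.14809020e+01] 3.5
top_die [303.6, 311.1] 0.95 [ 439.8518914  -289.23303703    0.        ]
top_die [278.2, 193.1] 0.94 [ 5.73984614e+02 -2.27114564e+02 -5.68434189e-14]
top_die [179.8, 281.1] 0.92 [ 445.82381305 -138.28689636    0.        ]
top_die [325.4, 70.0] 0.86 [ 706.48319089 -244.21761565    0.        ]
top_die [223.2, 371.1] 0.82 [ 313.53220576 -209.51590496    0.        ]
```

View pics/w2.png

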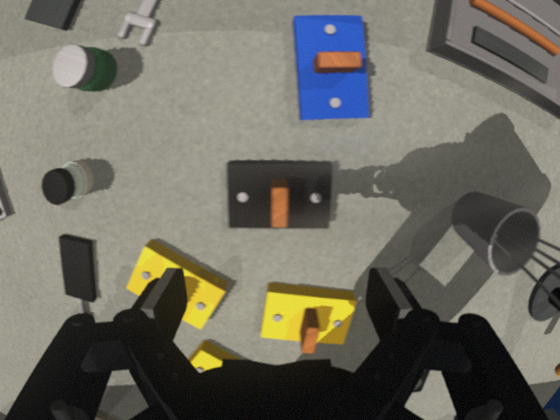

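```bash
python3 - <<'E'
from h import *
a=cv2.imread('pics/w2.png')
cv2.imwrite('pics/w2c.png',cv2.resize(a[150:240,218:343],None,fx=6,fy=6,interpolation=cv2.INTER_CUBIC))
m=r.camera_model('wrist')
d=np.array([at('wrist',p,22)[:2] for p in [(242.5,197.5),(316,198)]]);v=d[0]-d[1];print('dots',d,d.mean(0),np.degrees(np.arctan2(v[1],v[0])),np.linalg.norm(v))
# fit silhouettes: print predicted corners for pose guess
import sys
E
```

```text
dots [[ 567.51169073 -193.23092972]
 [ 582.77128943 -262.34423831]] [ 575.14149008 -227.78758402] 102.45064176968118 70.77785512778485
```

View pics/w2c.png

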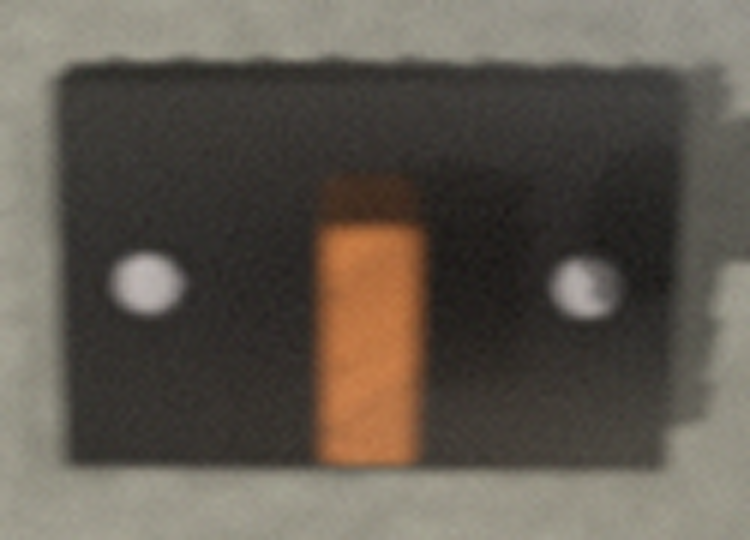

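```bash
python3 - <<'E'
from h import *
f=lambda x,y,z: at('wrist',(x/6+218,y/6+150),z)[:2]
b=np.array([f(318,225,60),f(425,228,60),f(417,465,60),f(318,465,60)]);print('bar',b.round(1),b.mean(0))
c=np.array([f(66,82,22),f(675,82,22),f(662,466,22),f(72,464,22)]);print('die',c.round(1),c.mean(0))
print(r.sense()['time'])
E
```

```text
bar [[ 591.9 -216.5]
 [ 594.8 -231. ]
 [ 560.6 -238. ]
 [ 557.4 -224.2]] [ 576.17600135 -227.42685337]
die [[ 597.1 -174.2]
 [ 618.4 -267.4]
 [ 556.1 -282.3]
 [ 534.7 -186.9]] [ 576.56193536 -227.70396581]
3.6
```

arm_command(increments=[[0.001, 0.02, 0.001, 0, 0.005, 0], [0.002, 0.04, 0.002, 0, 0.005, 0], [0.0027, 0.06, 0.0027, 0, 0.005, 0], [0.0027, 0.08, 0.0027, 0, 0.005, 0], [0.0027, 0.1, 0.0027, 0, 0.005, 0], [0.0027, 0.12, 0.0027, 0, 0.005, 0], [0.0027, 0.135, 0.0027, 0, 0.005, 0], [0.0027, 0.145, 0.0027, 0, 0.005, 0], [0.0027, 0.151, 0.0027, 0, 0.005, 0], [0.0027, 0.151, 0.0027, 0, 0.005, 0]])

```text
time: 4.85
tool_pos: [575.7, -224.9, 102.8]
tcp_rot: [-90.0, -0.0, -167.5]
ft_force: [-0.0, -0.6, 0.6]
finger_gap: 85.3
```

```bash
python3 - <<'E'
from h import *
s=r.sense();print(s['tool_pos'],s['tcp_rot'],s['time'],s['ft_force'])
save(r.snapshot('wrist'),'w3');save(r.snapshot('side'),'s3')
b=cv2.imread('pics/s3.png');cv2.imwrite('pics/s3c.png',cv2.resize(b[100:250,210:360],None,fx=4,fy=4))
E
```

```text
[ 575.74374601 -224.8619647   102.76048484] [-9.00058342e+01 -7.24000530e-03 -1.67524080e+02] 4.85 [-0.0322849  -0.56925373  0.62639048]
```

View pics/w3.png

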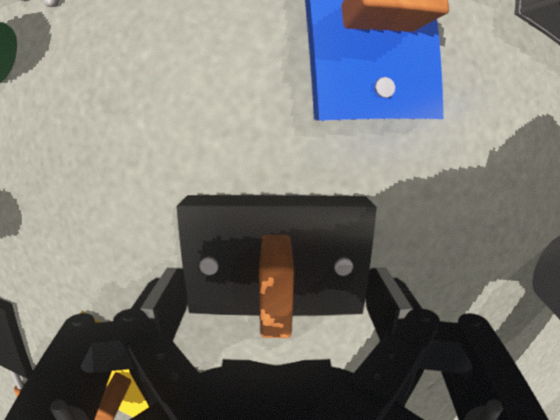

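View pics/s3c.png

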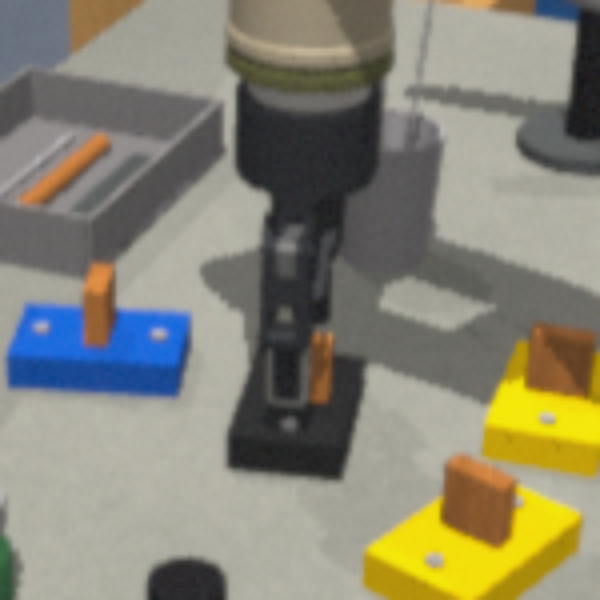

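```bash
python3 - <<'E'
from h import *
cv2.imwrite('pics/w3c.png',cv2.resize(cv2.imread('pics/w3.png')[185:345,170:380],None,fx=3.5,fy=3.5,interpolation=cv2.INTER_CUBIC))
s=r.sense();t=s['tool_pos'];print('centre projections: bar top',proj('wrist',[t[0],t[1],60]),'die top',proj('wrist',[t[0],t[1],22]))
d=np.array([at('wrist',p,22)[:2] for p in [(209,266.5),(344,266.5)]]);print(d,d.mean(0))
y=np.radians(102.4);u=np.array([np.cos(y),np.sin(y),0])
for h in (40,10): print('near finger side px',proj('side',t+u*h-np.array([0,0,54])),)
print('bar side px',proj('side',[t[0],t[1],60]))
E
```

```text
centre projections: bar top [273.78937888 305.54002034] die top [274.19110586 265.02902001]
[[ 567.36327222 -191.61315901]
 [ 582.87884291 -261.45123089]] [ 575.12105756 -226.53219495]
near finger side px [281.42735796 196.59553924]
near finger side px [283.44850909 189.78714777]
bar side px [284.23548101 183.47375602]
```

View pics/w3c.png

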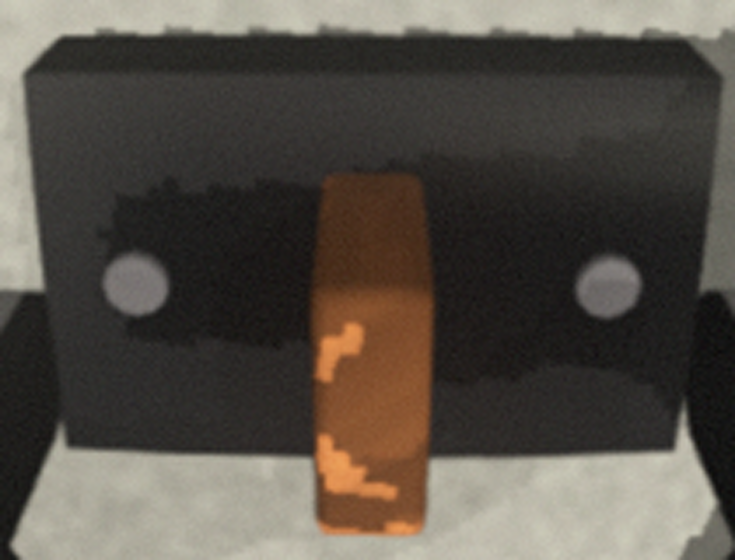

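Centred within about 2 mm, so I'll close the fingers.

arm_command(increments=[[0, 0, 0.0015, 0, 0, 0], [0, 0, 0.0015, 0, 0, 0], [0, 0, 0.0015, 0, 0, 0], [0, 0, 0.0015, 0, 0, 0], [0, 0, 0.0015, 0, 0, 0], [0, 0, 0.0015, 0, 0, 0], [0, 0, 0.0015, 0, 0, 0], [0, 0, 0.0015, 0, 0, 0], [0, 0, 0.0015, 0, 0, 0], [0, 0, 0.0015, 0, 0, 0]], jaw=1, force=80)

```text
time: 6.2
tool_pos: [576.3, -226.3, 103.2]
tcp_rot: [-90.0, 0.0, -167.5]
ft_force: [0.1, 0.4, 4.9]
finger_gap: 12.9
```

arm_command(increments=[[0, -0.01, 0, 0, 0, 0], [0, -0.03, 0, 0, 0, 0], [0, -0.05, 0, 0, 0, 0], [0, -0.075, 0, 0, 0, 0], [0, -0.1, 0, 0, 0, 0], [0, -0.115, 0, 0, 0, 0], [0, -0.12, 0, 0, 0, 0], [0, -0.12, 0, 0, 0, 0], [0, -0.12, 0, 0, 0, 0], [0, -0.12, 0, 0, 0, 0]])

```text
time: 7.45
tool_pos: [575.6, -226.1, 221.7]
tcp_rot: [-90.1, -0.1, -167.5]
ft_force: [-1.0, 0.2, -3.4]
finger_gap: 12.5
```

```bash
python3 - <<'E'
from h import *
s=r.sense();print(s['tool_pos'],s['tcp_rot'],s['time'],s['ft_force'],s['finger_gap'])
save(r.snapshot('wrist'),'w4')
save(r.snapshot('side'),'s4')
b=cv2.imread('pics/s4.png');cv2.imwrite('pics/s4c.png',cv2.resize(b[60:220,210:370],None,fx=3.5,fy=3.5))
E
```

```text
[ 575.60534247 -226.09017643  221.72814164] [-9.00659164e+01 -8.54964851e-02 -1.67523631e+02] 7.45 [-0.99288359  0.15266216 -3.37900583] 12.512180508644006
```

View pics/w4.png

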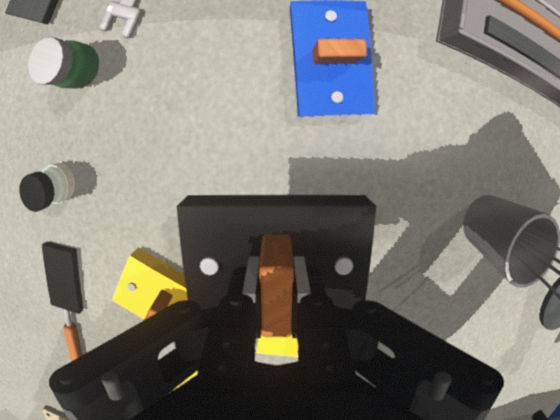

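View pics/s4c.png

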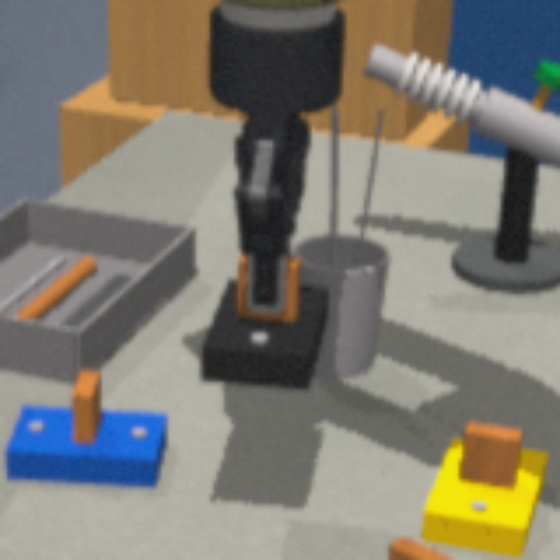

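arm_command(increments=[[-0.0005, 0, -0.02, 0, -0.02, 0], [-0.001, 0, -0.07, 0, -0.05, 0], [-0.002, 0, -0.13, 0, -0.08, 0], [-0.003, 0, -0.19, 0, -0.12, 0], [-0.004, 0, -0.25, 0, -0.16, 0], [-0.005, 0, -0.31, 0, -0.2, 0], [-0.006, 0, -0.37, 0, -0.24, 0], [-0.007, 0, -0.42, 0, -0.26, 0], [-0.0076, 0.01, -0.445, 0, -0.26, 0], [-0.0076, 0.02, -0.453, 0, -0.26, 0]])

```text
time: 8.8
tool_pos: [484.5, 219.7, 202.7]
tcp_rot: [-90.0, 0.0, -152.4]
ft_force: [0.3, -1.3, -2.8]
finger_gap: 12.8
```

```bash
python3 - <<'E'
from h import *
s=r.sense();print(s['tool_pos'],s['tcp_rot'],s['time'],s['ft_force'],s['finger_gap'])
save(r.snapshot('wrist'),'w5')
for n in ['side','scene']:
  save(r.snapshot(n),n+'5')
b=cv2.imread('pics/side5.png');a=cv2.imread('pics/scene5.png')
cv2.imwrite('pics/c5.png',np.hstack([cv2.resize(b[210:420,150:350],(560,588)),cv2.resize(a[70:220,340:400],(240,588))]))
E
```

```text
[484.48813812 219.70967093 202.68354226] [-9.00181278e+01  1.93876547e-02 -1.52433020e+02] 8.8 [ 0.27699505 -1.29237723 -2.82485895] 12.785093724745234
```

View pics/w5.png

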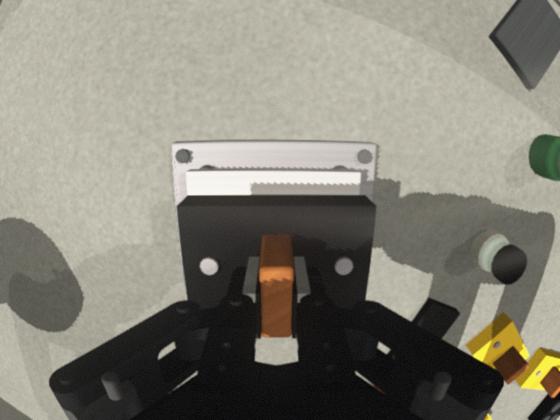

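View pics/c5.png

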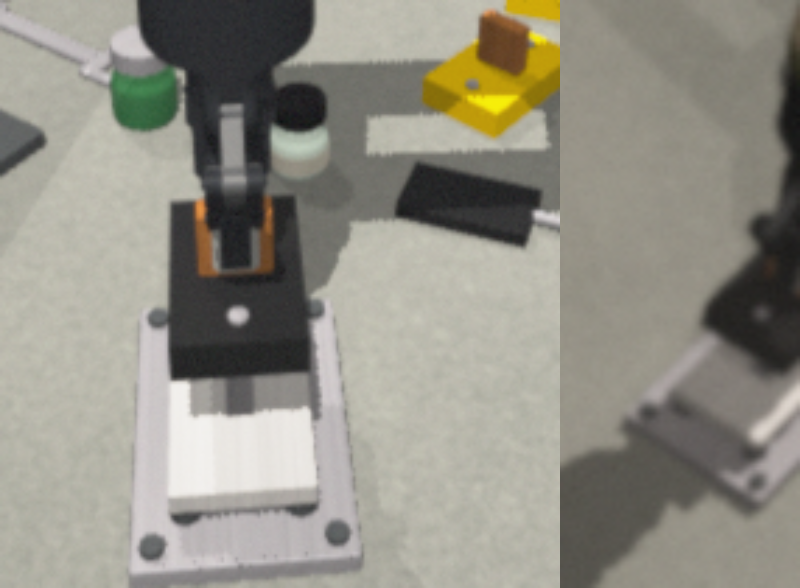

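```bash
python3 - <<'E'
from h import *
s=r.sense();t=s['tool_pos']
b=np.array([at('wrist',p,15)[:2] for p in [(183.5,156),(365,156.5)]])
c=np.array([at('wrist',p,40)[:2] for p in [(187.5,171.5),(361,171.5)]])
d=np.array([at('wrist',p,t[2]-103+22)[:2] for p in [(208.5,266),(344,266.5)]])
y=np.radians(s['tcp_rot'][2]);X=np.array([np.cos(y),np.sin(y)]);Z=np.array([-np.sin(y),np.cos(y)])
for n,q in [('bolts',b),('plate',c),('dots',d)]:
  v=q[1]-q[0];print(n,q.round(1).tolist(),q.mean(0).round(1),'rel tcp along X,Z',((q.mean(0)-t[:2])@X).round(2),((q.mean(0)-t[:2])@Z).round(2),np.degrees(np.arctan2(v[1],v[0])),np.linalg.norm(v))
p=np.array([485.4,216.9]);print('pin rel',(p-t[:2])@X,(p-t[:2])@Z)
E
```

```text
bolts [[488.7, 303.4], [556.5, 172.0]] [522.6 237.7] rel tcp along X,Z -42.92 -0.66 -62.695272749053835 147.82430493261774
plate [[485.7, 290.8], [545.0, 176.7]] [515.3 233.8] rel tcp along X,Z -34.65 -0.52 -62.524814778789086 128.55695574002507
dots [[467.7, 247.6], [500.5, 184.0]] [484.1 215.8] rel tcp along X,Z 1.35 1.06 -62.73833089817026 71.51632681220596
pin rel -0.32333416876955856 0.6890784676486315
```

arm_command(increments=[[-0.0005, 0.01, 0, 0, 0.003, 0], [-0.0005, 0.02, 0, 0, 0.003, 0], [-0.0005, 0.03, 0, 0, 0.003, 0], [-0.0005, 0.04, 0, 0, 0.003, 0], [-0.0005, 0.046, 0, 0, 0.003, 0], [-0.0005, 0.048, 0, 0, 0.003, 0], [-0.0005, 0.05, 0, 0, 0.003, 0], [-0.0005, 0.052, 0, 0, 0.003, 0], [-0.0005, 0.052, 0, 0, 0.003, 0], [-0.0005, 0.052, 0, 0, 0.003, 0]])

```text
time: 10.2
tool_pos: [486.1, 217.9, 151.1]
tcp_rot: [-90.0, 0.0, -152.8]
ft_force: [0.1, 0.4, -3.4]
finger_gap: 13.2
```

```bash
python3 - <<'E'
from h import *
s=r.sense();print(s['tool_pos'],s['tcp_rot'],s['time'],s['ft_force'],s['wrist_torque'],s['finger_gap'])
E
```

```text
[486.14301712 217.93219398 151.08419381] [-8.99975940e+01  1.63974583e-02 -1.52792452e+02] 10.2 [ 0.11395692  0.44821967 -3.42600065] [-0.02733454 -0.03657127 -0.00116958] 13.201512700762878
```

arm_command(increments=[[0, 0, -0.001, 0, -0.002, 0], [0, 0.0005, -0.0015, 0, -0.002, 0], [0, 0.001, -0.0015, 0, -0.002, 0], [0, 0.0015, -0.0015, 0, -0.002, 0], [0, 0.002, -0.0015, 0, -0.002, 0], [0, 0.0025, -0.0015, 0, -0.002, 0], [0, 0.003, -0.0015, 0, -0.002, 0], [0, 0.0035, -0.0015, 0, -0.002, 0], [0, 0.004, -0.0015, 0, -0.002, 0], [0, 0.004, -0.0015, 0, -0.002, 0]])

```text
time: 11.45
tool_pos: [485.3, 219.2, 146.8]
tcp_rot: [-90.0, -0.0, -152.7]
ft_force: [0.2, 0.5, -3.1]
finger_gap: 12.7
```

```bash
python3 - <<'E'
from h import *
s=r.sense();print(s['tool_pos'],s['tcp_rot'],s['time'],s['ft_force'],s['wrist_torque'],s['finger_gap'])
save(r.snapshot('wrist'),'w6')
save(r.snapshot('side'),'side6')
b=cv2.imread('pics/side6.png')
cv2.imwrite('pics/c6.png',cv2.resize(b[240:420,150:330],None,fx=3.3,fy=3.3,interpolation=cv2.INTER_CUBIC))
E
```

```text
[485.33610334 219.20044997 146.82919338] [-9.00003924e+01 -6.77842697e-03 -1.52682314e+02] 11.45 [ 0.20623185  0.45268341 -3.05066256] [-0.00439967 -0.04125443  0.03752588] 12.694811061113207
```

View pics/c6.png

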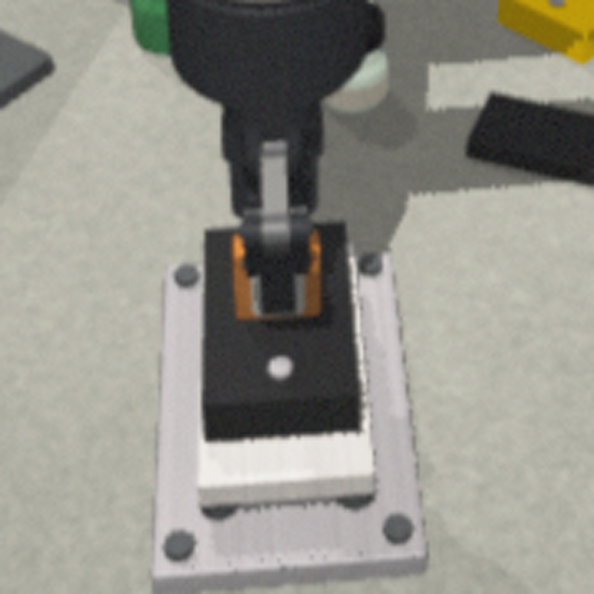

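View pics/w6.png

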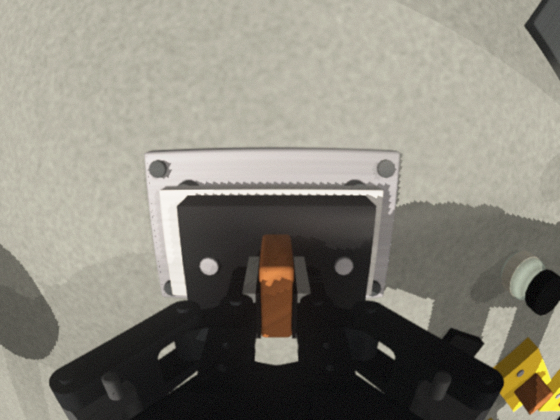

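arm_command(increments=[[0, 0.0005, 0, 0, 0, 0], [0, 0.001, 0, 0, 0, 0], [0, 0.0015, 0, 0, 0, 0], [0, 0.002, 0, 0, 0, 0], [0, 0.0025, 0, 0, 0, 0], [0, 0.003, 0, 0, 0, 0], [0, 0.0035, 0, 0, 0, 0], [0, 0.004, 0, 0, 0, 0], [0, 0.0045, 0, 0, 0, 0], [0, 0.005, 0, 0, 0, 0]])

```text
time: 12.8
tool_pos: [485.4, 219.2, 142.3]
tcp_rot: [-90.0, 0.0, -152.7]
ft_force: [-4.4, -1.3, 4.9]
finger_gap: 12.8
```

arm_command(increments=[[0, 0.0005, 0, 0, 0, 0], [0, 0.001, 0, 0, 0, 0], [0, 0.0015, 0, 0, 0, 0], [0, 0.002, 0, 0, 0, 0], [0, 0.002, 0, 0, 0, 0], [0, 0.002, 0, 0, 0, 0], [0, 0.002, 0, 0, 0, 0], [0, 0.002, 0, 0, 0, 0], [0, 0.002, 0, 0, 0, 0], [0, 0.002, 0, 0, 0, 0]])

```text
time: 14.05
tool_pos: [485.4, 219.2, 140.3]
tcp_rot: [-90.0, 0.0, -152.7]
ft_force: [-6.0, -1.7, 7.1]
finger_gap: 12.4
```

```bash
python3 - <<'E'
from h import *
s=r.sense();print(s['tool_pos'],s['tcp_rot'],s['time'],s['ft_force'],s['wrist_torque'],s['finger_gap'])
save(r.snapshot('wrist'),'w7')
save(r.snapshot('side'),'side7')
b=cv2.imread('pics/side7.png')
cv2.imwrite('pics/c7.png',cv2.resize(b[280:420,180:300],None,fx=4.2,fy=4.2,interpolation=cv2.INTER_CUBIC))
E
```

```text
[485.43400793 219.24386434 140.28777493] [-8.99987878e+01  7.14241916e-03 -1.52680974e+02] 14.05 [-5.97378828 -1.74474715  7.05073058] [-0.29274801  0.79257403  0.05776951] 12.387636716507714
```

View pics/c7.png

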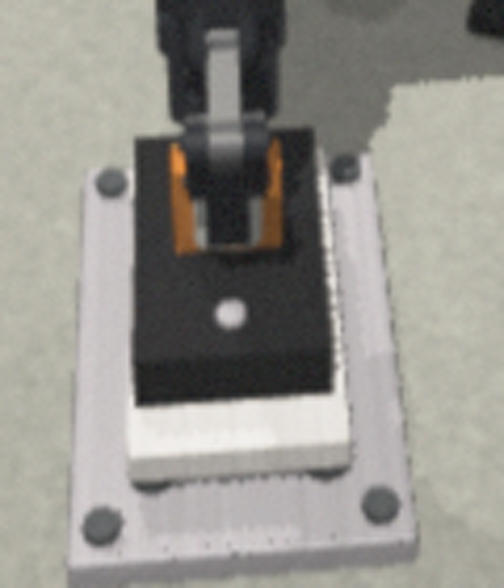

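View pics/w7.png

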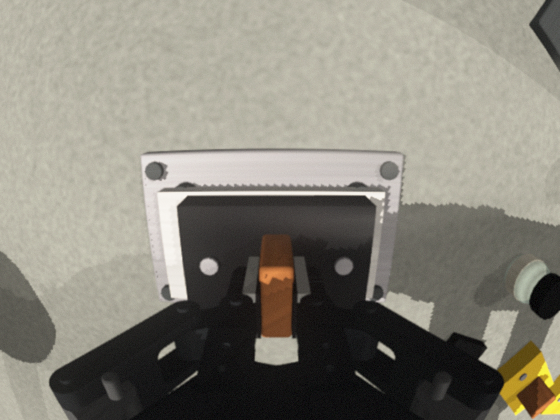

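arm_command(increments=[[0.0005, 0, 0, 0, 0, 0], [0.001, 0.0005, 0, 0, 0, 0], [0.0015, 0.001, 0, 0, 0, 0], [0.0015, 0.0015, 0, 0, 0, 0], [0.0015, 0.002, 0, 0, 0, 0], [0.0015, 0.0025, 0, 0, 0, 0], [0.0015, 0.003, 0, 0, 0, 0], [0.0015, 0.003, 0, 0, 0, 0], [0.0015, 0.003, 0, 0, 0, 0], [0.0015, 0.003, 0, 0, 0, 0]])

```text
time: 15.4
tool_pos: [485.2, 219.1, 138.4]
tcp_rot: [-90.0, 0.2, -152.7]
ft_force: [-2.4, 0.4, 8.4]
finger_gap: 12.6
```

arm_command(increments=[[0, 0.0005, 0, 0, 0, 0], [0, 0.001, 0, 0, 0, 0], [0, 0.0015, 0, 0, 0, 0], [0, 0.002, 0, 0, 0, 0], [0, 0.002, 0, 0, 0, 0], [0, 0.002, 0, 0, 0, 0], [0, 0.002, 0, 0, 0, 0], [0, 0.002, 0, 0, 0, 0], [0, 0.002, 0, 0, 0, 0], [0, 0.002, 0, 0, 0, 0]])

```text
time: 16.65
tool_pos: [485.3, 219.2, 138.0]
tcp_rot: [-90.0, 0.2, -152.7]
ft_force: [-10.3, -3.5, 24.3]
finger_gap: 12.3
```

```bash
python3 - <<'E'
from h import *
s=r.sense();print(s['tool_pos'],s['tcp_rot'],s['time'],s['ft_force'],s['wrist_torque'],s['finger_gap'])
save(r.snapshot('wrist'),'w8')
save(r.snapshot('side'),'side8')
b=cv2.imread('pics/side8.png')
cv2.imwrite('pics/c8.png',cv2.resize(b[280:420,180:300],None,fx=4.2,fy=4.2,interpolation=cv2.INTER_CUBIC))
E
```

```text
[485.31908358 219.15608342 138.04273698] [ -89.98399971    0.18907787 -152.67433203] 16.65 [-10.26952867  -3.53708031  24.27063349] [-0.50449643  1.91609775 -0.00193177] 12.319613253780757
```

View pics/c8.png

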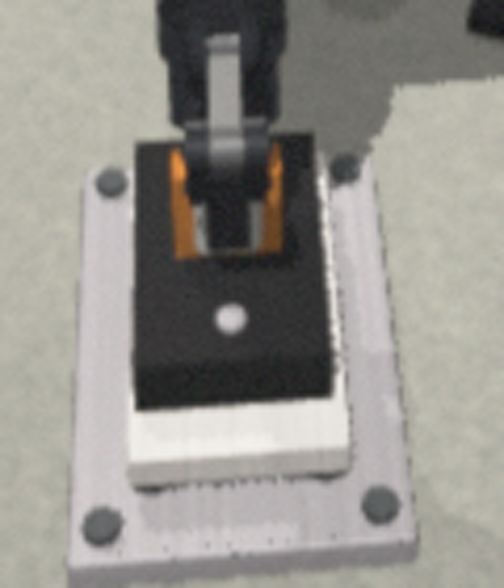

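View pics/w8.png

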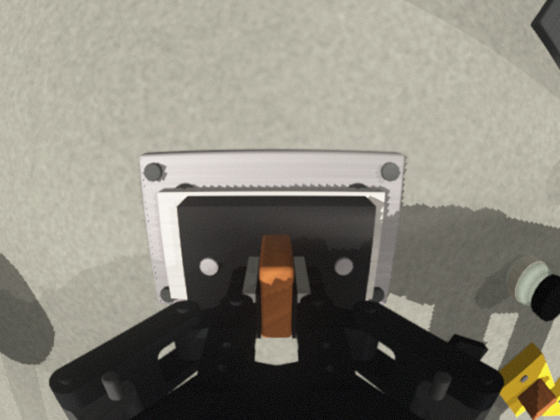

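```bash
python3 - <<'E'
from h import *
s=r.sense();print(s['ft_force'],s['tool_pos'],abs(s['qd']).max())
print(r.hand_in());s=r.sense();print(s['ft_force'],s['tool_pos'],s['time'])
E
```

```text
[-10.42152966  -2.560625    24.30262014] [485.34613048 219.16746398 138.06262329] 0.20206593373210147
the job is handed in; nothing more can be done
None
the job is handed in; nothing more can be done
```

The press should be closed. I gripped the black top die by its bar, lifted it clear, lined it up with the press, and lowered it over the pin I had seen in the plate slot. It dropped on without any sliding search. I then pressed it down and handed in at about 17 s, still gripping and pushing. The hand-in gives no verdict, and my last checks were these:

- **Height:** the TCP was at 138.0 mm. The grip sits about 103 mm above the underside, which puts the underside at about 35 mm, the pressed-home height.
- **Push:** the wrist force was +24 N upward, against about -3 N when carrying the die freely. It rose about 16 N in the last 0.4 mm, which is the stiff stop rather than the spring.
- **Alignment:** the tool was level to within about 0.2° and in line with the press to within about 0.1°. The die was at rest, and the wrist view showed no slip in the fingers.
- **Other things on the bench:** I touched nothing else on purpose, and nothing near the press or die looked disturbed in the pictures. I did not check every item at the end.

Two readings did not fit perfectly:

- **Sideways force:** about 10 N of sideways force remained along the press's x direction. In the side view the die sits roughly 2 mm off the centre line, within the 8 mm allowed. I moved the tool 1.5 mm to ease the force, but it returned when I pressed fully down.
- **Camera disagreement:** the cameras placed the press and die up to 3 to 7 mm apart, so I relied mainly on the wrist camera.

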